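# Find the full mincer-plate case

### The arm

A 7-joint arm with a two-finger parallel gripper is mounted at the origin on the work surface. World frame = base frame: x ahead of the robot, y to its left, z up, the work surface at z = 0. Lengths are in m, angles in degrees, forces in N, time in s.
With the tool pointing down it reaches from about 0.4 to 0.9 m from the base axis. Payload 5.5 kg.
Tool frame: the origin (TCP) lies midway between the tips of the shut fingers; the grasp point (between the pads) lies 19 mm behind it; z points along the fingers, x is the direction in which the jaws open and shut, and the axes are right-handed (so a half turn about z gives the same grasp; the last joint's range is limited). The gripper opens to 85 mm and grips with 20 to 120 N. Pads are 22 mm wide; open, the fingers measure 114 mm over their backs; the gripper's body (76 mm by 85 mm) begins 54 mm behind the grasp point. The pads swing forward as they close: fully open they stand 13 mm farther back than shut.
Start: joints at [-56.654, 28.699, -24.465, 88.831, 12.651, 65.22, -12.049], TCP at [0.204, 0.617, 0.231] pointing down, gripper open.
Joint ranges: [-164.97, 164.97], [-17.58, 116.51], [-87.97, 89.64], [11.32, 138.91], [-80.73, 260.73], [10.89, 115.49], [-147.41, 147.41]. Speed limits (degrees/s): [147.25, 147.25, 180, 180, 180, 180, 180].

### API

Orientations are given as a 3x3 rotation matrix whose columns are the frame's x, y, z axes.
In Python, from workcell import state, cams, workorder gives the robot as it stands. The module is installed in compiled form; this text tells all that it offers.
- The arm moves only by the shell command python3 -m pendant 'ROWS' [FORCE]. ROWS is JSON, a list of rows, each a list of 7 numbers: the shift along the world's x, y, z in units of 25 mm (1.0 is 25 mm), then the turn, a rotation vector about the world's x, y, z in units of 5 degrees (1.0 is 5 degrees), then the opening, from 0 (shut) to 1 (fully open). A call has 1 to 12 rows; each row is the pose to reach, as a shift and turn from the pose commanded when the call began; what a row does not reach only later rows make up. A row lasts 1/12 s, in which the tool goes at most 41.7 mm and 7.16 degrees, less where a joint would pass 70% of its speed; a pose out of reach is approached as far as the arm can. A call with a gripper value outside its range is refused whole. The fingers move at their own pace and stop on an object; FORCE is the grip in N (left out, the last holds). Time passes only in rows, so rows that repeat a pose let the fingers close. It gives the time, the measured TCP pose, the force and the opening at its end, in the units of the state.
- state(): the state, without advancing time (a new reading comes with each control period).
- cams.capture(name): name is "scene" or "side" or "wrist"; returns the picture (420x560x3 uint8, red, green, blue); there is no depth.
- cams.get_calibration(name): a dict with "fx", "fy", "cx", "cy" (pixels), "k1" (the pictures are not rectified: a ray, as slopes to the right and down, at radius r is drawn at 1 + k1 r^2 times it, then the intrinsics apply), "rvec" (rotation vector, rad) and "tvec" (3), from world to camera coordinates, as OpenCV has them. Camera axes: x right, y down, z forward; pixel columns grow to the right and rows downward; lengths in m; the calibration is good to about 2 mm. A picture is of the moment at which its call begins: read the wrist's pose just before it. get_calibration takes no time and is no camera call; for the wrist camera it gives the pose at the moment of the call.
- workorder.job_done(): hands the job in, once; it reports no verdict.
The state is a dict: "clock": time; "joint_positions": joint angles; "joint_velocities": joint speeds; "joint_efforts": joint torques, N m; "ee_pos": TCP position; "tool_rot": TCP orientation; "ft_force": force on the tool from outside, world axes, zero at the start; "ft_torque": the same for the moment, N m; "width": opening from 0.0 (shut) to 1.0 (fully open).
Only numpy, scipy, OpenCV 4.12 (cv2) and the standard library are available. Lean on these libraries where they do the work, as an engineer would, in place of code of your own. Each camera call takes 0.05 s, during which the arm holds its last target. There are 200 camera calls.

### The job

One of the three identical closed grey cases on the cutting board holds the mincer's steel plates, the other two are empty. Lift each one well clear of the board to feel its weight, one after the other, starting with the one at the robot's left (+y) and ending with the one at its right, and put the two light ones back standing where they were. Set the heavy one upright, flat on the floor of the shallow steel pan, and let go.

Things in the scene. Friction and masses are not known exactly. Their poses are not given: they have to be found in the camera images.
- case_left: The leftmost (+y) of three identical closed grey plastic cases (lid fixed, dark seam line, thin steel clasp, white paper patch on top) standing on the 12 mm thick white board. 60 x 60 mm square, 70 mm tall. Origin: centre of its underside; z up, x and y square to its sides. One of the three, unseen and different each time, weighs 0.55 to 0.65 kg, the others about 0.16 kg; contents have 1.5 mm of play.
- case_middle: The middle of three identical closed grey plastic cases (lid fixed, dark seam line, thin steel clasp, white paper patch on top) standing on the 12 mm thick white board. 60 x 60 mm square, 70 mm tall. Origin: centre of its underside; z up, x and y square to its sides. One of the three, unseen and different each time, weighs 0.55 to 0.65 kg, the others about 0.16 kg; contents have 1.5 mm of play.
- case_right: The rightmost (-y) of three identical closed grey plastic cases (lid fixed, dark seam line, thin steel clasp, white paper patch on top) standing on the 12 mm thick white board. 60 x 60 mm square, 70 mm tall. Origin: centre of its underside; z up, x and y square to its sides. One of the three, unseen and different each time, weighs 0.55 to 0.65 kg, the others about 0.16 kg; contents have 1.5 mm of play.
- pan: Shallow square open pan of bare metal, fixed on the bench (z = 0) at the robot's right (-y) of the cutting board. 168 x 168 mm outside, 160 x 160 mm inside, rim 25 mm above the bench, floor 4 mm thick. Origin: centre of its underside; x and y square to its sides. The cutting board's top is 12 mm above the bench.
Not all that is in view belongs to the job. Leave any blue or yellow look-alike of the case_middle alone.

How it is judged:
By the outcome, as a careful person would: the job done as asked, in the order asked, and still so for the second after the job is handed in, with the robot touching nothing.
It also fails if it takes over 64 s, if anything falls off the work surface, if the arm or the gripper's body presses on something with over 40 N, if the wrist force passes 120 N, or if a joint passes its speed limit or range.

## Working session

There is one attempt and no reset: what is moved stays moved. The work goes in short steps, Python scripts to look and compute and a shell command to move; the robot and the scene stay as the last step left them, time stands still between calls to the robot, and variables do not carry over. Pictures are saved under pics/ and viewed, about 8 in all and at most 12, crops included, and the job is handed in when it is done.

```bash
mkdir -p pics; python3 - <<'E'
from workcell import state,cams
import cv2,numpy as np
for n in("scene","side"):
    c=cams.get_calibration(n);print(n,c)
    cv2.imwrite(f"pics/{n}0.png",cams.capture(n)[:,:,::-1])
s=state();print(s)
E
```

```text
scene {'fx': 537.7453421422771, 'fy': 537.7453421422771, 'cx': 276.01990938624647, 'cy': 220.38210571519085, 'k1': -0.14118479607461504, 'rvec': array([ 2.21802109,  1.14421013, -0.42984517]), 'tvec': array([-0.28569006, -0.18881437,  1.77079244])}
side {'fx': 412.9437719927155, 'fy': 412.9437719927155, 'cx': 281.03517965524696, 'cy': 208.7236043019227, 'k1': -0.06305787035741352, 'rvec': array([ 2.08339278, -0.36785876,  0.24451868]), 'tvec': array([-0.34179057,  0.16685886,  0.93049038])}
{'clock': 0.1, 'joint_positions': array([-56.6554619 ,  28.74971835, -24.45300228,  88.88348538,
        12.65049744,  65.21869175, -12.04912331]), 'joint_velocities': array([ 0.11214643, -0.11582772,  0.07333221, -0.03116275,  0.12712756,
        0.14198619,  0.04747353]), 'joint_efforts': array([-1.07279167e-02, -5.70817780e+01, -5.83872423e+00, -2.81748426e+01,
        1.04201838e-02,  5.75406477e-03, -1.61949106e-05]), 'ee_pos': array([0.20356865, 0.6166673 , 0.23036155]), 'tool_rot': array([[ 3.13379316e-01,  9.49627840e-01, -6.08535971e-04],
       [ 9.49626467e-01, -3.13379899e-01, -1.61632149e-03],
       [-1.72560683e-03, -7.13601406e-05, -9.99998509e-01]]), 'ft_force': array([ 0.45848537, -0.40163803, -0.37124009]), 'ft_torque': array([-0.00668396, -0.01403937, -0.06081461]), 'width': 0.9995291354234712}
```

View pics/scene0.png

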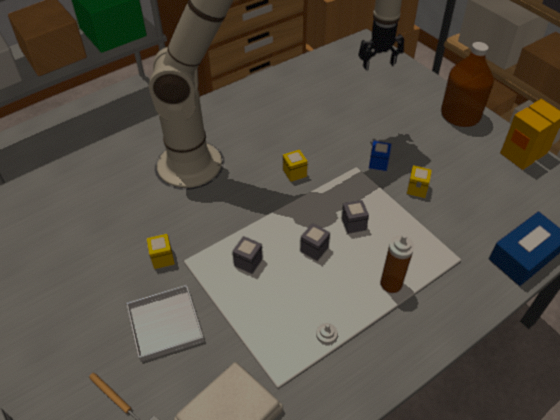

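View pics/side0.png

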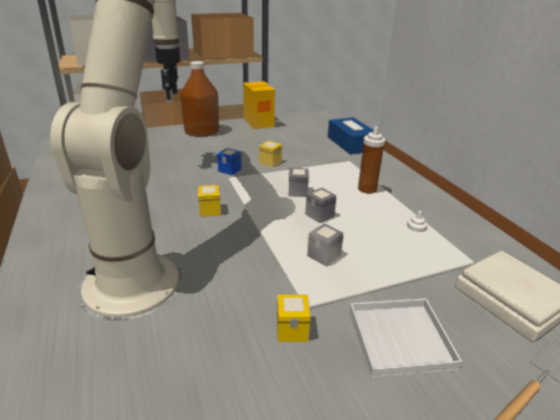

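The scene view shows the grey cases at about (355,216), (315,241) and (248,254), and the pan at (166,322). The bottle near (396,265) and the yellow and blue look-alikes stay untouched. Next I enlarge the cases and the pan.

```bash
python3 - <<'E'
import cv2,numpy as np
a=cv2.imread("pics/scene0.png")
A=cv2.resize(a[195:275,225:385],None,fx=5,fy=5,interpolation=cv2.INTER_CUBIC)
b=cv2.resize(a[280:365,120:210],None,fx=2,fy=2,interpolation=cv2.INTER_CUBIC)
s=cv2.imread("pics/side0.png")
p=cv2.resize(s[160:270,280:350],None,fx=2,fy=2)
o=np.zeros((600,800,3),np.uint8);o[:400]=A;o[400:570,:180]=b
cv2.imwrite("pics/c1.png",o)
E
```

```text
(no output)
```

View pics/c1.png

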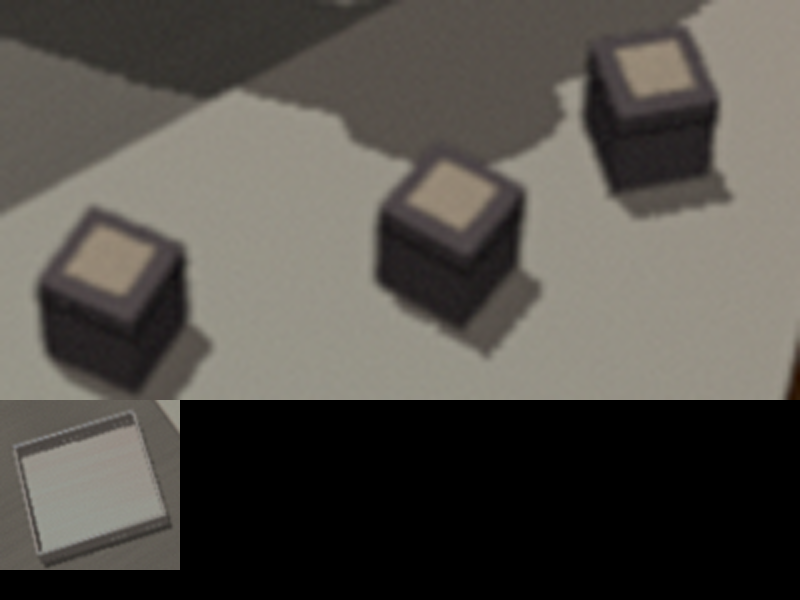

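```bash
cat >h.py <<'E'
import cv2,numpy as np
def ray(c,px):
    n=np.array([(px[0]-c["cx"])/c["fx"],(px[1]-c["cy"])/c["fy"]]);u=n.copy()
    for _ in range(20):u=n/(1+c["k1"]*(u@u))
    R=cv2.Rodrigues(np.array(c["rvec"]))[0];o=-R.T@np.array(c["tvec"])
    return o,R.T@np.array([u[0],u[1],1])
def onz(c,px,z):
    o,d=ray(c,px);return (o+d*(z-o[2])/d[2])[:2]
def quad(c,pts,z):
    P=np.array([onz(c,p,z) for p in pts]);e=np.roll(P,-1,0)-P
    a=np.degrees(np.arctan2(e[:,1],e[:,0]))
    m=np.degrees(np.angle(np.exp(4j*np.radians(a)).sum()))/4
    return P.mean(0).round(4),np.linalg.norm(e,axis=1).round(3),a.round(1),round(m,1)
E
python3 - <<'E'
from h import *
from workcell import cams
c=cams.get_calibration("scene")
f=lambda L,s,x,y:[((u+.5)/s-.5+x,(v+.5)/s-.5+y) for u,v in L]
for n,L in dict(left=[(592,38),(684,28),(716,102),(612,118)],mid=[(437,145),(523,187),(465,250),(382,205)],right=[(95,208),(185,246),(132,325),(42,282)]).items():
    print(n,*quad(c,f(L,5,225,195),.082))
print("pan",*quad(c,f([(15,45),(134,12),(169,118),(41,152)],2,120,280),.025))
for i in [(295,158),(420,174),(160,244),(380,148)]: print(onz(c,i,.06))
print(onz(c,(395,290),.012),cams.get_calibration("wrist"))
E
```

```text
left [0.5204 0.2584] [0.054 0.058 0.061 0.061] [  62.5  -22.8 -114.6  150.9] -26.0
mid [0.5259 0.1104] [0.055 0.055 0.054 0.053] [  21.4  -73.5 -160.7  107.7] 18.7
right [ 0.457  -0.0657] [0.056 0.059 0.057 0.057] [  26.7  -62.6 -155.4  117. ] 26.4
pan [ 0.4896 -0.3461] [0.163 0.169 0.163 0.164] [  73.5  -14.4 -108.   165.6] -15.8
[0.23466615 0.25834592]
[0.5167304  0.53077171]
[ 0.29102024 -0.24833261]
[0.35674671 0.50919287]
[0.76236544 0.20376522] {'fx': 348.51172715098727, 'fy': 348.51172715098727, 'cx': 280.4767008173237, 'cy': 211.90872900002398, 'k1': -0.03419677682004409, 'rvec': array([-2.32122283, -1.67838219, -0.27219141]), 'tvec': array([-0.64989929, -0.04174485,  0.37968989])}
```

```bash
python3 -m pendant '[[1,-1,0,0,0,0,1],[2.1,-2.4,-0.2,0,0,-0.2,1],[3.2,-3.6,-0.4,0,0,-0.4,1],[4.3,-4.8,-0.6,0,0,-0.6,1],[5.4,-6,-0.8,0,0,-0.8,1],[6.5,-7.3,-1,0,0,-1,1],[7.6,-8.6,-1.2,0,0,-1.2,1],[8.7,-9.9,-1.4,0,0,-1.3,1],[9.8,-11.1,-1.5,0,0,-1.4,1],[10.9,-12.3,-1.6,0,0,-1.5,1],[12,-13.6,-1.6,0,0,-1.54,1],[12.67,-14.33,-1.6,0,0,-1.54,1]]' 40
python3 -m pendant '[[0,0,0,0,0,0,1],[0,0,0,0,0,0,1]]'
python3 - <<'E'
from h import *
from workcell import cams,state
c=cams.get_calibration("wrist");s=state();print(s["clock"],s["ee_pos"],s["ft_force"])
np.save("w1.npy",c,allow_pickle=True)
cv2.imwrite("pics/w1.png",cams.capture("wrist")[:,:,::-1])
E
```

```text
clock: 1.1
ee_pos: [0.5228, 0.2541, 0.1906]
tool_rot: [[0.442, 0.897, -0.0], [0.897, -0.442, -0.002], [-0.002, 0.001, -1.0]]
ft_force: [-1.0, -0.4, 0.2]
width: 1.002
clock: 1.27
ee_pos: [0.5217, 0.2564, 0.1907]
tool_rot: [[0.442, 0.897, -0.001], [0.897, -0.442, -0.001], [-0.001, -0.0, -1.0]]
ft_force: [0.3, 1.2, -1.0]
width: 0.997
1.2667 [0.52167208 0.25635167 0.19071376] [ 0.30251056  1.24424868 -0.99556294]
```

View pics/w1.png

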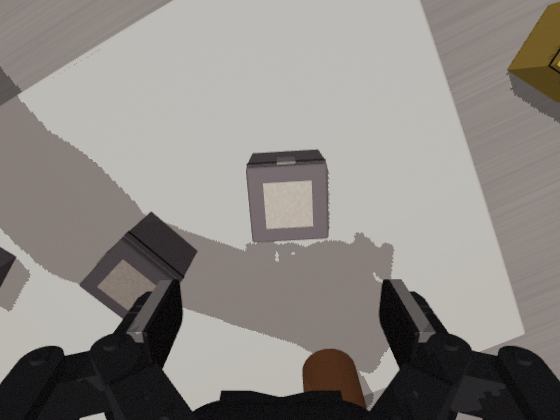

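```bash
python3 - <<'E'
from h import *
c=np.load("w1.npy",allow_pickle=True).item()
print(quad(c,[(247,165),(326,162),(328,238),(253,242)],.082))
print(quad(c,[(263,182),(312,180),(314,228),(265,230)],.082))
for z in(.08,.15,.2): print(z,onz(c,(331,350),z))
from workcell import cams
print("bottle cap scene",[onz(cams.get_calibration("scene"),(403,242),z) for z in (.15,.2)])
E
```

```text
(array([0.5208, 0.2646]), array([0.057, 0.06 , 0.058, 0.061]), array([  65.9,  -22.4, -112.9,  156.4]), np.float64(-23.3))
(array([0.5225, 0.2637]), array([0.036, 0.038, 0.038, 0.038]), array([  66.1,  -22.3, -113.7,  155.1]), np.float64(-23.7))
0.08 [0.66056937 0.23875585]
0.15 [0.60182045 0.25403756]
0.2 [0.55985693 0.26495306]
bottle cap scene [array([0.719626  , 0.24141162]), array([0.74264048, 0.20764788])]
```

```bash
python3 -m pendant '[[0.02,0.15,-0.5,0,0,0.5,1],[0.02,0.15,-1.6,0,0,0.5,1],[0.02,0.15,-2.8,0,0,0.5,1],[0.02,0.15,-4,0,0,0.5,1],[0.02,0.15,-5,0,0,0.5,1],[0.02,0.15,-5.8,0,0,0.5,1],[0.02,0.15,-6.3,0,0,0.5,1],[0.02,0.15,-6.5,0,0,0.5,1],[0.02,0.15,-6.5,0,0,0.5,1],[0.02,0.15,-6.5,0,0,0.5,1]]'
python3 -m pendant '[[0,0,0,0,0,0,0.7],[0,0,0,0,0,0,0.6],[0,0,0,0,0,0,0.5],[0,0,0,0,0,0,0.4],[0,0,0,0,0,0,0.4],[0,0,0,0,0,0,0.4],[0,0,0,0,0,0,0.4],[0,0,0,0,0,0,0.4]]' 60
```

```text
clock: 2.15
ee_pos: [0.5211, 0.2639, 0.0296]
tool_rot: [[0.397, 0.918, 0.001], [0.918, -0.397, 0.001], [0.001, 0.0, -1.0]]
ft_force: [-0.6, -0.2, -0.9]
width: 1.002
clock: 2.82
ee_pos: [0.5222, 0.2634, 0.0304]
tool_rot: [[0.398, 0.917, 0.003], [0.917, -0.398, 0.001], [0.002, 0.002, -1.0]]
ft_force: [-1.1, -0.7, 6.6]
width: 0.69
```

```bash
python3 -m pendant '[[0,0,0.2,0,0,0,0.4],[0,0,0.6,0,0,0,0.4],[0,0,1.2,0,0,0,0.4],[0,0,1.8,0,0,0,0.4],[0,0,2.4,0,0,0,0.4],[0,0,3,0,0,0,0.4],[0,0,3.5,0,0,0,0.4],[0,0,3.8,0,0,0,0.4],[0,0,4,0,0,0,0.4],[0,0,4,0,0,0,0.4],[0,0,4,0,0,0,0.4]]'
for i in 1 2 3; do python3 -m pendant '[[0,0,0,0,0,0,0.4],[0,0,0,0,0,0,0.4]]' | grep -E "clock|pos|force|width"; done
```

```text
clock: 3.73
ee_pos: [0.5207, 0.2626, 0.1286]
tool_rot: [[0.398, 0.917, -0.0], [0.917, -0.398, -0.0], [-0.0, -0.0, -1.0]]
ft_force: [-1.4, 0.4, -1.6]
width: 0.7
clock: 3.9
ee_pos: [0.5203, 0.2625, 0.1278]
ft_force: [0.3, 0.3, -2.0]
width: 0.695
clock: 4.07
ee_pos: [0.5206, 0.2626, 0.1282]
ft_force: [-0.1, -0.1, -2.2]
width: 0.697
clock: 4.23
ee_pos: [0.5209, 0.2628, 0.1286]
ft_force: [-0.2, 0.4, -1.9]
width: 0.697
```

Reads about 2 N, so the left case is light. I put it back and go above the middle one.

```bash
python3 -m pendant '[[0,0,-0.3,0,0,0,0.4],[0,0,-0.9,0,0,0,0.4],[0,0,-1.6,0,0,0,0.4],[0,0,-2.3,0,0,0,0.4],[0,0,-3,0,0,0,0.4],[0,0,-3.5,0,0,0,0.4],[0,0,-3.75,0,0,0,0.4],[0,0,-3.88,0,0,0,0.4],[0,0,-3.96,0,0,0,0.4],[0,0,-3.99,0,0,0,0.4],[0,0,-3.99,0,0,0,0.4],[0,0,-3.99,0,0,0,0.4]]'
python3 -m pendant '[[0,0,0,0,0,0,0.75],[0,0,0,0,0,0,0.85],[0,0,0,0,0,0,1],[0,0,0,0,0,0,1],[0,0,0,0,0,0,1],[0,0,0,0,0,0,1]]'
```

```text
clock: 5.23
ee_pos: [0.5211, 0.2629, 0.0305]
tool_rot: [[0.398, 0.917, 0.001], [0.917, -0.398, 0.0], [0.0, 0.001, -1.0]]
ft_force: [-4.3, -2.3, 7.9]
width: 0.695
clock: 5.73
ee_pos: [0.521, 0.2628, 0.029]
tool_rot: [[0.398, 0.917, -0.0], [0.917, -0.398, 0.0], [0.0, -0.0, -1.0]]
ft_force: [0.2, -0.2, -0.5]
width: 0.999
```

```bash
python3 -m pendant '[[0,0,0.5,0,0,0,1],[0,0,1.7,0,0,0,1],[0,0,3,0,0,0,1],[0,-0.4,4.4,0,0,0.8,1],[0,-1.4,5.6,0,0,2,1],[0.1,-2.5,6.4,0,0,3.3,1],[0.1,-3.6,6.4,0,0,4.6,1],[0.2,-4.7,6.4,0,0,5.9,1],[0.2,-5.5,6.4,0,0,7.2,1],[0.2,-5.94,6.4,0,0,8.2,1],[0.2,-5.94,6.4,0,0,8.44,1],[0.2,-5.94,6.4,0,0,8.44,1]]'
python3 -m pendant '[[0,0,0,0,0,0,1],[0,0,0,0,0,0,1]]'
python3 - <<'E'
from h import *
from workcell import cams,state
c=cams.get_calibration("wrist");s=state();print(s["clock"],s["ee_pos"],s["joint_positions"])
np.save("w2.npy",c,allow_pickle=True)
cv2.imwrite("pics/w2.png",cams.capture("wrist")[:,:,::-1])
E
```

```text
clock: 6.73
ee_pos: [0.5262, 0.1139, 0.1898]
tool_rot: [[-0.319, 0.948, 0.001], [0.948, 0.319, 0.0], [0.0, 0.001, -1.0]]
ft_force: [0.3, 0.1, -0.6]
width: 1.001
clock: 6.9
ee_pos: [0.5258, 0.116, 0.1894]
tool_rot: [[-0.322, 0.947, 0.0], [0.947, 0.322, 0.001], [0.001, 0.001, -1.0]]
ft_force: [0.1, 0.1, 0.8]
width: 1.0
6.9 [0.52582162 0.11598045 0.18936154] [  3.25748369  19.70759316 -22.42220895 107.40400725   9.03513353
  54.58441674  85.52548885]
```

View pics/w2.png

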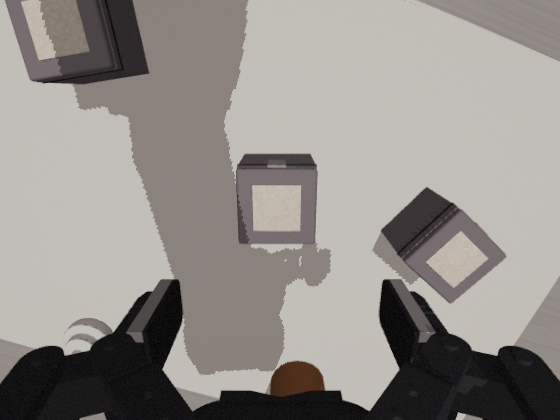

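```bash
python3 - <<'E'
from h import *
c=np.load("w2.npy",allow_pickle=True).item()
print(quad(c,[(238,167),(316,167),(316,243),(238,243)],.082))
print(quad(c,[(252,185),(300,185),(301,231),(253,231)],.082))
print("left",quad(c,[(456,207),(506,257),(450,303),(400,254)],.082))
E
```

```text
(array([0.5251, 0.1135]), array([0.056, 0.06 , 0.061, 0.06 ]), array([ 108.7,   20.6,  -71.3, -163.5]), np.float64(18.6))
(array([0.5268, 0.1136]), array([0.035, 0.036, 0.037, 0.036]), array([ 108.7,   21. ,  -71.3, -161.5]), np.float64(19.2))
left (array([0.5197, 0.2593]), array([0.064, 0.057, 0.066, 0.055]), array([  67.4,  -23.9, -115. ,  154.1]), np.float64(-24.3))
```

```bash
python3 -m pendant '[[0,0,-0.5,0,0,0,1],[0,0,-1.6,0,0,0,1],[0,0,-2.8,0,0,0,1],[0,0,-4,0,0,0,1],[0,0,-5,0,0,0,1],[0,0,-5.8,0,0,0,1],[0,0,-6.2,0,0,0,1],[0,0,-6.4,0,0,0,1],[0,0,-6.4,0,0,0,1],[0,0,-6.4,0,0,0,1]]'
python3 -m pendant '[[0,0,0,0,0,0,0.7],[0,0,0,0,0,0,0.6],[0,0,0,0,0,0,0.5],[0,0,0,0,0,0,0.4],[0,0,0,0,0,0,0.4],[0,0,0,0,0,0,0.4],[0,0,0,0,0,0,0.4],[0,0,0,0,0,0,0.4]]' 60
python3 -m pendant '[[0,0,0.2,0,0,0,0.4],[0,0,0.6,0,0,0,0.4],[0,0,1.2,0,0,0,0.4],[0,0,1.8,0,0,0,0.4],[0,0,2.4,0,0,0,0.4],[0,0,3,0,0,0,0.4],[0,0,3.5,0,0,0,0.4],[0,0,3.8,0,0,0,0.4],[0,0,4,0,0,0,0.4],[0,0,4,0,0,0,0.4],[0,0,4,0,0,0,0.4]]'
for i in 1 2 3; do python3 -m pendant '[[0,0,0,0,0,0,0.4],[0,0,0,0,0,0,0.4]]' | grep -E "clock|pos|force|width"; done
```

```text
clock: 7.78
ee_pos: [0.5266, 0.115, 0.0298]
tool_rot: [[-0.322, 0.947, 0.001], [0.947, 0.322, 0.0], [0.0, 0.001, -1.0]]
ft_force: [-0.9, -0.7, 0.4]
width: 1.0
clock: 8.45
ee_pos: [0.5273, 0.1144, 0.0306]
tool_rot: [[-0.321, 0.947, 0.003], [0.947, 0.321, 0.0], [-0.001, 0.003, -1.0]]
ft_force: [0.2, -0.3, 6.7]
width: 0.692
clock: 9.37
ee_pos: [0.5257, 0.1141, 0.1289]
tool_rot: [[-0.321, 0.947, -0.0], [0.947, 0.321, -0.0], [-0.0, -0.0, -1.0]]
ft_force: [0.5, -0.9, -2.7]
width: 0.692
clock: 9.53
ee_pos: [0.5253, 0.1141, 0.1282]
ft_force: [-0.1, -0.2, -2.3]
width: 0.696
clock: 9.7
ee_pos: [0.5256, 0.1143, 0.1285]
ft_force: [-0.4, -0.2, -1.8]
width: 0.696
clock: 9.87
ee_pos: [0.5258, 0.1143, 0.1288]
ft_force: [-0.5, -0.3, -1.2]
width: 0.693
```

```bash
python3 -m pendant '[[0,0,-0.3,0,0,0,0.4],[0,0,-0.9,0,0,0,0.4],[0,0,-1.6,0,0,0,0.4],[0,0,-2.3,0,0,0,0.4],[0,0,-3,0,0,0,0.4],[0,0,-3.5,0,0,0,0.4],[0,0,-3.75,0,0,0,0.4],[0,0,-3.88,0,0,0,0.4],[0,0,-3.96,0,0,0,0.4],[0,0,-3.99,0,0,0,0.4],[0,0,-3.99,0,0,0,0.4],[0,0,-3.99,0,0,0,0.4]]'
python3 -m pendant '[[0,0,0,0,0,0,0.75],[0,0,0,0,0,0,0.85],[0,0,0,0,0,0,1],[0,0,0,0,0,0,1],[0,0,0,0,0,0,1],[0,0,0,0,0,0,1]]'
python3 -m pendant '[[0,0,0.5,0,0,0,1],[0,0,1.7,0,0,0,1],[0,0,3,0,0,0,1],[0,-0.4,4.4,0,0,0.2,1],[-0.4,-1.4,5.6,0,0,0.5,1],[-0.9,-2.6,6.4,0,0,0.8,1],[-1.4,-3.8,6.4,0,0,1,1],[-1.9,-5,6.4,0,0,1.2,1],[-2.4,-6.2,6.4,0,0,1.4,1],[-2.76,-6.9,6.4,0,0,1.54,1],[-2.76,-7.04,6.4,0,0,1.54,1],[-2.76,-7.04,6.4,0,0,1.54,1]]'
python3 -m pendant '[[0,0,0,0,0,0,1],[0,0,0,0,0,0,1]]'
python3 - <<'E'
from h import *
from workcell import cams,state
c=cams.get_calibration("wrist");s=state();print(s["clock"],s["ee_pos"],s["joint_positions"])
np.save("w3.npy",c,allow_pickle=True)
cv2.imwrite("pics/w3.png",cams.capture("wrist")[:,:,::-1])
E
```

```text
clock: 10.87
ee_pos: [0.5255, 0.1143, 0.0306]
tool_rot: [[-0.321, 0.947, -0.0], [0.947, 0.321, -0.001], [-0.001, -0.001, -1.0]]
ft_force: [-5.3, -0.6, 7.7]
width: 0.699
clock: 11.37
ee_pos: [0.5261, 0.1143, 0.0294]
tool_rot: [[-0.321, 0.947, 0.0], [0.947, 0.321, 0.0], [0.0, 0.0, -1.0]]
ft_force: [-1.0, -0.4, -0.6]
width: 1.003
clock: 12.37
ee_pos: [0.4567, -0.0633, 0.1901]
tool_rot: [[-0.442, 0.897, 0.001], [0.897, 0.442, -0.001], [-0.001, 0.001, -1.0]]
ft_force: [-0.1, -0.2, 0.3]
width: 1.0
clock: 12.53
ee_pos: [0.4577, -0.0602, 0.1897]
tool_rot: [[-0.447, 0.895, 0.001], [0.895, 0.447, 0.001], [0.0, 0.001, -1.0]]
ft_force: [0.5, 0.5, -0.5]
width: 0.996
12.5333 [ 0.457686   -0.06022737  0.18972658] [ 22.76843022  11.68576088 -20.66502739 117.50545931   5.18474649
  51.60669469 115.82382945]
```

View pics/w3.png

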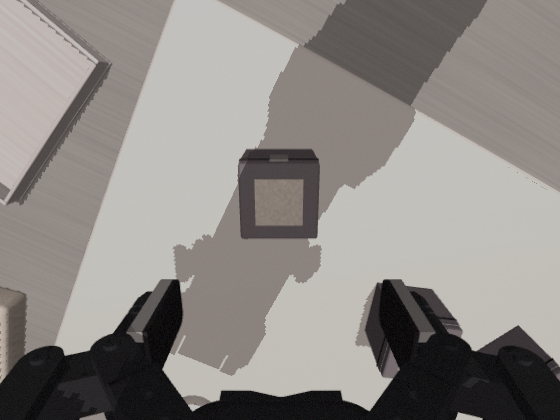

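```bash
python3 - <<'E'
from h import *
c=np.load("w3.npy",allow_pickle=True).item()
print(quad(c,[(239,161),(318,161),(318,237),(241,237)],.082))
print(quad(c,[(254,179),(303,179),(303,226),(255,226)],.082))
print("pan corner outer right",onz(c,(108,65),.025))
E
```

```text
(array([ 0.4527, -0.0637]), array([0.057, 0.059, 0.06 , 0.059]), array([ 116.5,   28.5,  -63.5, -154.1]), np.float64(26.8))
(array([ 0.4546, -0.063 ]), array([0.036, 0.037, 0.037, 0.037]), array([ 116.5,   27.7,  -63.5, -153.7]), np.float64(26.8))
pan corner outer right [ 0.42682527 -0.23377515]
```

```bash
python3 -m pendant '[[-0.12,-0.04,-0.5,0,0,0,1],[-0.12,-0.04,-1.6,0,0,0,1],[-0.12,-0.04,-2.8,0,0,0,1],[-0.12,-0.04,-4,0,0,0,1],[-0.12,-0.04,-5,0,0,0,1],[-0.12,-0.04,-5.8,0,0,0,1],[-0.12,-0.04,-6.2,0,0,0,1],[-0.12,-0.04,-6.4,0,0,0,1],[-0.12,-0.04,-6.4,0,0,0,1],[-0.12,-0.04,-6.4,0,0,0,1]]'
python3 -m pendant '[[0,0,0,0,0,0,0.7],[0,0,0,0,0,0,0.6],[0,0,0,0,0,0,0.5],[0,0,0,0,0,0,0.4],[0,0,0,0,0,0,0.4],[0,0,0,0,0,0,0.4],[0,0,0,0,0,0,0.4],[0,0,0,0,0,0,0.4]]' 70
python3 -m pendant '[[0,0,0.2,0,0,0,0.4],[0,0,0.6,0,0,0,0.4],[0,0,1.2,0,0,0,0.4],[0,0,1.8,0,0,0,0.4],[0,0,2.4,0,0,0,0.4],[0,0,3,0,0,0,0.4],[0,0,3.5,0,0,0,0.4],[0,0,3.8,0,0,0,0.4],[0,0,4,0,0,0,0.4],[0,0,4,0,0,0,0.4],[0,0,4,0,0,0,0.4]]'
for i in 1 2 3; do python3 -m pendant '[[0,0,0,0,0,0,0.4],[0,0,0,0,0,0,0.4]]' | grep -E "clock|pos|force|width"; done
```

```text
clock: 13.42
ee_pos: [0.4548, -0.0623, 0.0299]
tool_rot: [[-0.446, 0.895, 0.001], [0.895, 0.446, 0.0], [-0.0, 0.001, -1.0]]
ft_force: [-0.8, -0.9, -0.2]
width: 0.999
clock: 14.08
ee_pos: [0.4551, -0.063, 0.0307]
tool_rot: [[-0.445, 0.896, 0.003], [0.896, 0.445, -0.001], [-0.002, 0.002, -1.0]]
ft_force: [-0.5, -0.1, 5.3]
width: 0.695
clock: 15.0
ee_pos: [0.4535, -0.0628, 0.1292]
tool_rot: [[-0.445, 0.895, -0.0], [0.895, 0.445, -0.0], [0.0, -0.0, -1.0]]
ft_force: [0.3, -0.2, -6.1]
width: 0.693
clock: 15.17
ee_pos: [0.4532, -0.0626, 0.1285]
ft_force: [0.6, -0.8, -5.9]
width: 0.692
clock: 15.33
ee_pos: [0.4536, -0.0626, 0.1288]
ft_force: [0.5, 0.1, -7.3]
width: 0.695
clock: 15.5
ee_pos: [0.4538, -0.0627, 0.1291]
ft_force: [-0.0, 0.3, -6.9]
width: 0.696
```

Right case reads about 6.5 N, so it is the heavy one. On to the pan.

```bash
python3 -m pendant '[[0,-0.2,0.2,0,0,0,0.4],[0.05,-0.6,0.5,0,0,-0.3,0.4],[0.1,-1.2,0.8,0,0,-0.8,0.4],[0.2,-1.9,1.1,0,0,-1.4,0.4],[0.3,-2.7,1.2,0,0,-2,0.4],[0.4,-3.5,1.2,0,0,-2.6,0.4],[0.5,-4.3,1.2,0,0,-3.2,0.4],[0.6,-5.1,1.2,0,0,-3.8,0.4],[0.7,-5.9,1.2,0,0,-4.4,0.4],[0.8,-6.7,1.2,0,0,-5,0.4],[0.9,-7.5,1.2,0,0,-5.6,0.4],[1,-8.3,1.2,0,0,-6.2,0.4]]'
python3 -m pendant '[[0.1,-0.8,0,0,0,-0.6,0.4],[0.2,-1.5,0,0,0,-1.2,0.4],[0.25,-2.1,0,0,0,-1.7,0.4],[0.3,-2.5,0,0,0,-2.1,0.4],[0.32,-2.75,0,0,0,-2.26,0.4],[0.32,-2.86,0,0,0,-2.26,0.4],[0.32,-2.86,0,0,0,-2.26,0.4],[0.32,-2.86,0,0,0,-2.26,0.4],[0.32,-2.86,0,0,0,-2.26,0.4],[0.32,-2.86,0,0,0,-2.26,0.4]]'
python3 - <<'E'
from h import *
from workcell import cams,state
c=cams.get_calibration("wrist");s=state();print(s["clock"],s["ee_pos"],s["joint_positions"])
np.save("w4.npy",c,allow_pickle=True)
cv2.imwrite("pics/w4.png",cams.capture("wrist")[:,:,::-1])
E
```

```text
clock: 16.5
ee_pos: [0.4788, -0.2724, 0.1588]
tool_rot: [[0.085, 0.996, -0.001], [0.996, -0.085, 0.0], [0.0, -0.001, -1.0]]
ft_force: [0.8, 0.7, -6.0]
width: 0.693
clock: 17.33
ee_pos: [0.4872, -0.3406, 0.1594]
tool_rot: [[0.272, 0.962, 0.0], [0.962, -0.272, 0.001], [0.001, -0.0, -1.0]]
ft_force: [-0.5, -0.1, -5.4]
width: 0.696
17.3333 [ 0.487166   -0.3406276   0.15937728] [ 36.42654404  25.73728942  -5.20080755 101.35207252   2.7878572
  53.05296698 104.28867818]
```

View pics/w4.png

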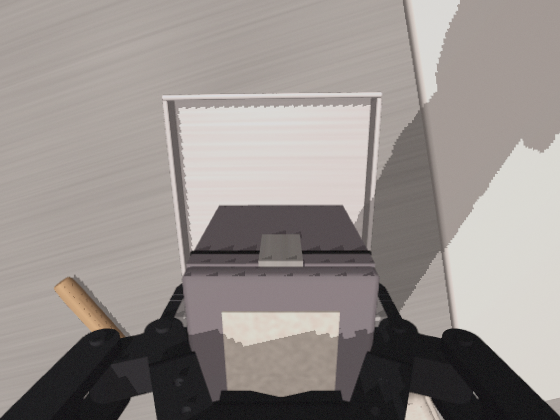

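```bash
python3 - <<'E'
from h import *
c=np.load("w4.npy",allow_pickle=True).item()
a,b=onz(c,(164,97),.025),onz(c,(381,95),.025)
d=(b-a);L=np.linalg.norm(d);d/=L;n=np.array([d[1],-d[0]])
print(a,b,L,np.degrees(np.arctan2(d[1],d[0])),(a+b)/2+.084*n,(a+b)/2-.084*n)
E
```

```text
[ 0.38621333 -0.4025572 ] [ 0.42952062 -0.24442797] 0.16395235434045352 74.68381056216764 [ 0.48888353 -0.34568081] [ 0.32685042 -0.30130435]
```

```bash
python3 -m pendant '[[0.05,-0.15,-0.3,0,0,0,0.4],[0.05,-0.15,-0.9,0,0,0,0.4],[0.05,-0.15,-1.6,0,0,0,0.4],[0.05,-0.15,-2.4,0,0,0,0.4],[0.05,-0.15,-3.2,0,0,0,0.4],[0.05,-0.15,-3.9,0,0,0,0.4],[0.05,-0.15,-4.4,0,0,0,0.4],[0.05,-0.15,-4.8,0,0,0,0.4],[0.05,-0.15,-5.1,0,0,0,0.4],[0.05,-0.15,-5.3,0,0,0,0.4],[0.05,-0.15,-5.3,0,0,0,0.4],[0.05,-0.15,-5.3,0,0,0,0.4]]'
python3 -m pendant '[[0,0,-0.05,0,0,0,0.4],[0,0,-0.1,0,0,0,0.4],[0,0,-0.14,0,0,0,0.4],[0,0,-0.17,0,0,0,0.4],[0,0,-0.17,0,0,0,0.4],[0,0,-0.17,0,0,0,0.4]]'
```

```text
clock: 18.38
ee_pos: [0.4885, -0.3457, 0.0272]
tool_rot: [[0.273, 0.962, 0.0], [0.962, -0.273, -0.0], [-0.0, 0.001, -1.0]]
ft_force: [-0.2, 0.6, -4.8]
width: 0.695
clock: 18.88
ee_pos: [0.4884, -0.3456, 0.0229]
tool_rot: [[0.273, 0.962, 0.0], [0.962, -0.273, -0.0], [-0.0, 0.001, -1.0]]
ft_force: [-1.3, 0.2, -4.5]
width: 0.694
```

```bash
for i in 1 2 ; do python3 -m pendant '[[0,0,-0.02,0,0,0,0.4],[0,0,-0.03,0,0,0,0.4],[0,0,-0.03,0,0,0,0.4]]'| grep -E "pos|force"; done
```

```text
ee_pos: [0.4884, -0.3456, 0.0228]
ft_force: [-4.4, 3.0, 6.1]
ee_pos: [0.4884, -0.3456, 0.0227]
ft_force: [-5.3, 4.7, 11.8]
```

Contact with the pan floor. I release, retreat straight up and check.

```bash
python3 -m pendant '[[0,0,0,0,0,0,0.75],[0,0,0.02,0,0,0,0.85],[0,0,0.04,0,0,0,1],[0,0,0.04,0,0,0,1],[0,0,0.04,0,0,0,1],[0,0,0.04,0,0,0,1]]'
python3 -m pendant '[[0,0,0.4,0,0,0,1],[0,0,1.2,0,0,0,1],[0,0,2.2,0,0,0,1],[0,0,3.4,0,0,0,1],[0,0,4.6,0,0,0,1],[0,0,5.8,0,0,0,1],[0,0,7,0,0,0,1],[0,0,7.5,0,0,0,1],[0,0,7.5,0,0,0,1],[0,0,7.5,0,0,0,1]]'
python3 - <<'E'
from h import *
from workcell import cams
w=cams.capture("wrist");s=cams.capture("scene");t=cams.capture("side")
o=np.zeros((600,800,3),np.uint8)
o[:300,:400]=cv2.resize(w,(400,300),interpolation=cv2.INTER_AREA)
o[:300,400:]=cv2.resize(s[190:370,120:360],(400,300),interpolation=cv2.INTER_CUBIC)
o[300:,:]=cv2.resize(t[160:380,240:533],(800,600))[300:] if 0 else cv2.copyMakeBorder(cv2.resize(t[160:380,240:533],(400,300)),0,0,0,400,0)
cv2.imwrite("pics/f.png",o[:,:,::-1])
E
```

```text
clock: 19.88
ee_pos: [0.4882, -0.3455, 0.0219]
tool_rot: [[0.273, 0.962, -0.0], [0.962, -0.273, 0.0], [-0.0, -0.0, -1.0]]
ft_force: [-0.5, -0.3, 0.2]
width: 1.004
clock: 20.72
ee_pos: [0.4884, -0.3456, 0.2103]
tool_rot: [[0.273, 0.962, 0.001], [0.962, -0.273, -0.001], [-0.001, 0.001, -1.0]]
ft_force: [-1.4, 0.3, -1.2]
width: 1.005
```

View pics/f.png

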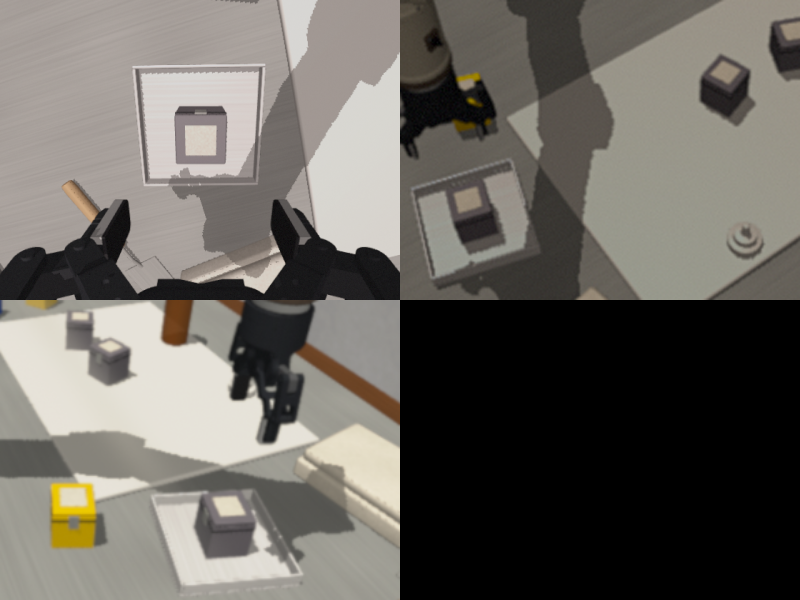

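The case stands upright and square in the middle of the pan (wrist view, about (200,137)). The other two cases stand on the board, and the gripper is clear.

```bash
python3 -c "
from workcell import workorder,state
print(workorder.job_done(),state()['clock'])"
```

```text
the job is handed in; nothing more can be done
the job is handed in; nothing more can be done
```

The heavy case was the right one. It now stands upright on the floor of the pan, released. I handed the job in at about 21 s of the 64 s allowed.

- **Weighing:** I lifted each case about 100 mm in the order left, middle, right. The wrist read about 2 N for the left, 1.2–2.3 N for the middle and 6–7 N for the right.
- **Light cases:** I put the left and middle cases back where they had stood. I re-measured the left one after replacing it, and it was within about 5 mm and 1° of its earlier reading, about the measuring error. The middle one I checked only by eye in the last pictures, where it stood upright on the board.
- **Heavy case:** I lowered it until the wrist force rose to about 12 N, then opened the gripper and backed straight up. The final wrist, scene and side pictures showed it upright and square near the pan's centre, with the gripper well clear.

No check failed. The camera measurements of the same object differed by about 5 mm for the left case and up to about 10 mm for one pan corner. I corrected each position with a close wrist picture before acting.

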